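# Complete the cabinet fittings kit

### The job

Complete the fittings kit in the wooden tray so that it holds one cabinet leg, one corner bracket and one hinge, one piece to each of its three compartments, each set down on the tray floor the same way up as it lies now. One piece is already in the tray, so skip that type and fetch only the two that are missing from the grey panel; either of two alike will do. Leave the spare pieces where they lie.

Things in the scene. Friction and masses are not known exactly. Their poses are not given: they have to be found in the camera images.
- tray: wooden tray with a white floor, fixed to the bench, 131 (x) by 317 (y) by 40 mm, any yaw. Floor top 12 mm above the bench; walls and two dividers 8 mm thick, 28 mm above the floor. Three compartments along y, each 115 (x) by 95 mm (y) inside, centred at x = 0, y = -103, 0, +103 mm; exactly one holds a piece at the start. Origin: centre of the underside, on the bench; z up.
- panel: grey cabinet board fixed on the bench, 340 (x) by 360 (y) mm, 12 mm thick; all pieces outside the tray lie on it. Origin: centre of the underside.
- leg_1: One of two alike: black plastic cabinet leg, standing upright. Round foot 50 mm across, tapering from 8 to 12 mm up into a round column 32 mm across; flat top at 56 mm. About 60 g. Origin at the centre of its underside, z up. Starts on the panel or in the tray.
- leg_2: One of two alike: black plastic cabinet leg, standing upright. Round foot 50 mm across, tapering from 8 to 12 mm up into a round column 32 mm across; flat top at 56 mm. About 60 g. Origin at the centre of its underside, z up. Starts on the panel.
- bracket_1: One of two alike: brass-coloured L-shaped corner bracket, about 120 g, standing on its flat leg: 50 mm (x) by 34 mm (y), 5 mm thick. At its -x end an upright plate, 5 mm thick, 34 mm wide (y), centred at x = -22.5 mm, rises to 48 mm; pinch that across its width. Origin at the centre of the flat leg's underside, z up. Any yaw; starts on the panel or in the tray.
- bracket_2: One of two alike: brass-coloured L-shaped corner bracket, about 120 g, standing on its flat leg: 50 mm (x) by 34 mm (y), 5 mm thick. At its -x end an upright plate, 5 mm thick, 34 mm wide (y), centred at x = -22.5 mm, rises to 48 mm; pinch that across its width. Origin at the centre of the flat leg's underside, z up. Any yaw; starts on the panel.
- hinge: the only hinge: steel concealed cabinet hinge lying flat, 87.5 mm long, about 90 g. Arm 18 mm wide (y), 16 mm high, from x = -45 to +15 mm; pinch it across the width near x = -8 mm. Cup 35 mm across at x = +25 mm, with a flange 22 (x) by 50 mm (y), top at 15 mm. Origin on the underside, about midway along the hinge; z up. Any yaw; starts on the panel.
There are look-alikes about, which are no part of the job. What is shaped like the bracket_2 but green is not meant.

How it is judged (in metres and radians):
At the end, for the whole second after the job is handed in: Each compartment holds a piece on its floor (within 5 mm), tilted under 10 degrees; in all the hinge, exactly one leg and one bracket. The other leg and bracket are outside the tray, upright within 10 degrees, within 30 mm of where they started. All at rest (((x of leg_1 in the frame of tray between -0.055 and 0.055 m and y of leg_1 in the frame of tray between -0.149 and -0.057 m) or (x of leg_2 in the frame of tray between -0.055 and 0.055 m and y of leg_2 in the frame of tray between -0.149 and -0.057 m) or (x of bracket_1 in the frame of tray between -0.055 and 0.055 m and y of bracket_1 in the frame of tray between -0.149 and -0.057 m) or (x of bracket_2 in the frame of tray between -0.055 and 0.055 m and y of bracket_2 in the frame of tray between -0.149 and -0.057 m) or (x of hinge in the frame of tray between -0.055 and 0.055 m and y of hinge in the frame of tray between -0.149 and -0.057 m)) and ((x of leg_1 in the frame of tray between -0.055 and 0.055 m and y of leg_1 in the frame of tray between -0.046 and 0.046 m) or (x of leg_2 in the frame of tray between -0.055 and 0.055 m and y of leg_2 in the frame of tray between -0.046 and 0.046 m) or (x of bracket_1 in the frame of tray between -0.055 and 0.055 m and y of bracket_1 in the frame of tray between -0.046 and 0.046 m) or (x of bracket_2 in the frame of tray between -0.055 and 0.055 m and y of bracket_2 in the frame of tray between -0.046 and 0.046 m) or (x of hinge in the frame of tray between -0.055 and 0.055 m and y of hinge in the frame of tray between -0.046 and 0.046 m)) and ((x of leg_1 in the frame of tray between -0.055 and 0.055 m and y of leg_1 in the frame of tray between 0.057 and 0.149 m) or (x of leg_2 in the frame of tray between -0.055 and 0.055 m and y of leg_2 in the frame of tray between 0.057 and 0.149 m) or (x of bracket_1 in the frame of tray between -0.055 and 0.055 m and y of bracket_1 in the frame of tray between 0.057 and 0.149 m) or (x of bracket_2 in the frame of tray between -0.055 and 0.055 m and y of bracket_2 in the frame of tray between 0.057 and 0.149 m) or (x of hinge in the frame of tray between -0.055 and 0.055 m and y of hinge in the frame of tray between 0.057 and 0.149 m)) and ((distance of leg_1 from where it was at the start of the episode below 0.03 m and horizontal distance between leg_1 and tray above 0.18 m) or (distance of leg_2 from where it was at the start of the episode below 0.03 m and horizontal distance between leg_2 and tray above 0.18 m)) and ((distance of bracket_1 from where it was at the start of the episode below 0.03 m and horizontal distance between bracket_1 and tray above 0.18 m) or (distance of bracket_2 from where it was at the start of the episode below 0.03 m and horizontal distance between bracket_2 and tray above 0.18 m)) and height (world z) of each of leg_1, leg_2, bracket_1, bracket_2, hinge below 0.017 m and angle between each of leg_1, leg_2, bracket_1, bracket_2, hinge's own z axis and vertical below 0.175 rad and linear speed of each of leg_1, leg_2, bracket_1, bracket_2, hinge below 0.02 m/s); the robot touches nothing.
It also fails if it takes over 58 s, if anything falls off the work surface, if the arm or the gripper's body presses on something with over 40 N, if the wrist force passes 120 N, or if a joint passes its speed limit or range.

### The arm

A 6-joint arm with a two-finger parallel gripper is mounted at the origin on the work surface. World frame = base frame: x ahead of the robot, y to its left, z up, the work surface at z = 0. Lengths are in mm, angles in rad, forces in N, time in s.
With the tool pointing down it reaches from about 375 to 900 mm from the base axis. Payload 3.1 kg.
Tool frame: the origin (TCP) lies between the finger pads; the fingertips stand 14 mm ahead of it and the grasp point (between the pads) lies 5 mm behind it; z points along the fingers, x is the direction in which the jaws open and shut, and the axes are right-handed (so a half turn about z gives the same grasp; the last joint's range is limited). The gripper opens to 85 mm and grips with 20 to 120 N. Pads are 22 mm wide; open, the fingers measure 114 mm over their backs; the gripper's body (76 mm by 85 mm) begins 54 mm behind the grasp point. The pads swing forward as they close: fully open they stand 13 mm farther back than shut.
Start: joints at [-1.379, 0.527, 1.433, -0, 1.181, -0.178], TCP at [226.497, -582.491, 245.31] pointing down, gripper open.
Joint ranges: [-3.08, 3.08], [-0.75, 2.2], [0.22, 2.44], [-1.43, 4.57], [0, 2.65], [-2.85, 2.85]. Speed limits (rad/s): [2.79, 2.79, 3.14, 3.14, 3.14, 3.14].

### API

Orientations are given as a rotation vector (axis times angle).
In Python, from cell import bot, cams, ticket gives the robot as it stands.
- The arm moves only by the tool step_arm, never from a script. Its argument "deltas" is a list of rows, each a list of 3 entries, a list of its own where there are three numbers: the shift along the tool's x, y, z in mm, then the turn, a rotation vector about the tool's x, y, z in rad, then the closure, from 0 (fully open) to 1 (shut). A call has 1 to 20 rows; each row shifts and turns the commanded pose from where the row before left it, along the tool's axes as they then stand; what a row does not reach is not made up. A row lasts 1/10 s, in which the tool goes at most 50 mm and 8.59 degrees, less where a joint would pass 70% of its speed; a pose out of reach is approached as far as the arm can. A call is refused whole if a number of a shift passes 50 or a number of a turn 0.15, either way. A call with a gripper value outside its range is refused whole. The fingers move at their own pace and stop on an object; "force" is the grip in N (left out, the last holds). Time passes only in rows, so rows that do not move let the fingers close. It gives the time, the measured TCP pose, the force and the opening at its end, in the units of the state.
- bot.state(): the state, without advancing time (a new reading comes with each control period).
- cams.camera(name): name is "scene" or "top"; returns a dict with "color" (400x640x3 uint8, red, green, blue), "fovy" (degrees; the focal length in pixels is half the picture's height over the tangent of half this angle, whatever the lens; pixels are square), "cx", "cy" (the principal point, pixels), "xyz" and "attitude" of the camera in the world. Camera axes: x right, y down, z forward; pixel columns grow to the right and rows downward; lengths in mm; the calibration is good to about 2 mm. A picture is of the moment at which its call begins. There is no depth.
- ticket.hand_in(): hands the job in, once; it reports no verdict.
The state is a dict: "time_s": time; "joint_pos": joint angles; "joint_velocities": joint speeds; "joint_efforts": joint torques, N m; "position": TCP position; "eef_rot": TCP orientation; "ft_force": force on the tool from outside, world axes, zero at the start; "torque": the same for the moment, N m; "finger_gap": finger opening in mm.
Only numpy, scipy, OpenCV 4.12 (cv2) and the standard library are available. Lean on these libraries where they do the work, as an engineer would, in place of code of your own. Each camera call takes 0.05 s, during which the arm holds its last target. There are 200 camera calls.

## Working session

There is one attempt and no reset: what is moved stays moved. The work goes in short steps, Python scripts to look and compute and a tool call to move; the robot and the scene stay as the last step left them, time stands still between calls to the robot, and variables do not carry over. Pictures are saved under pics/ and viewed, about 8 in all and at most 12, crops included, and the job is handed in when it is done.

Besides the shell and the picture viewer there is one more tool, called after ">>>" as name(argument=value, ...) on one line, values as JSON. step_arm: Moves the arm, as the interface text tells. Its arguments: {"type":"object","properties":{"deltas":{"type":"array","items":{"type":"array"}},"force":{"type":"number"}},"required":["deltas"]}

```bash
ls; mkdir -p pics
python3 - <<'E'
from cell import bot,cams
import cv2,pickle
d={}
for n in("scene","top"):
    c=cams.camera(n); d[n]=c
    cv2.imwrite(f"pics/{n}0.png",c["color"][:,:,::-1])
    print(n,{k:v for k,v in c.items() if k!="color"})
pickle.dump(d,open("c0.pkl","wb"))
print(bot.state())
E
```

```text
pics
scene {'fovy': 43.436883849911496, 'cx': 317.30836015863713, 'cy': 195.84212038550365, 'xyz': array([1284.45059502,   56.08617258,  873.13562375]), 'attitude': array([-1.70056768, -1.81550693,  0.75061413])}
top {'fovy': 44.734110783568696, 'cx': 322.6007593138712, 'cy': 203.18538130427333, 'xyz': array([ 385.69101108,   19.55438209, 1285.23927675]), 'attitude': array([-2.18012591,  2.23027777, -0.05278827])}
{'time_s': 0.1, 'joint_pos': array([-1.37849316e+00,  5.28367491e-01,  1.43380084e+00,  3.51528822e-05,
        1.18143350e+00, -1.78478998e-01]), 'joint_velocities': array([-0.00028042, -0.00288936, -0.00324   ,  0.00127824,  0.00083498,
        0.00032501]), 'joint_efforts': array([-1.59030569e-04, -4.43303347e+01, -1.78586394e+01, -1.56500514e-04,
        3.84583545e-03,  1.43858796e-05]), 'position': array([ 226.38997863, -581.87315107,  244.4264914 ]), 'eef_rot': array([-2.59165972e+00,  1.77310220e+00,  2.21014797e-03]), 'ft_force': array([-0.86948547, -0.83442899, -0.5643909 ]), 'torque': array([-0.01246927, -0.00057183,  0.01414521]), 'finger_gap': 85.246052776477}
```

View pics/scene0.png

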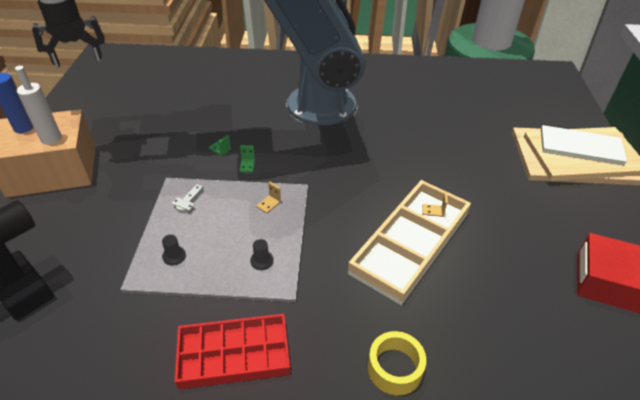

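View pics/top0.png

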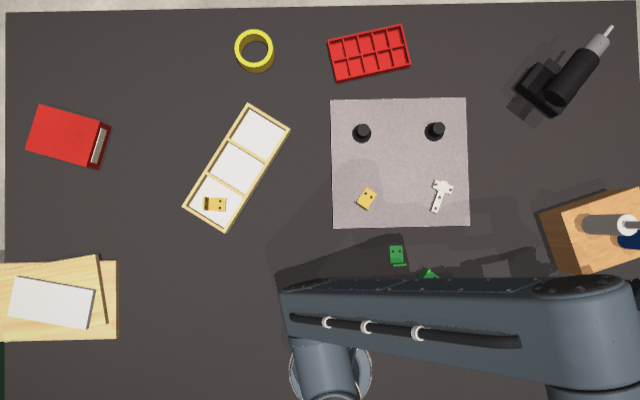

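The tray already holds a bracket (top view 215,204), so I need one leg and the hinge. The candidates in the top view are:
- **Legs:** two alike at (362,132) and (435,130); either fits.
- **Hinge:** the only one, steel, at (441,195).
- **Not to be moved:** the brass bracket (367,198), which is the spare, and the green brackets (397,255) and (429,275), which are look-alikes.

I'll check these in one enlarged crop and measure.

```bash
cat > h.py <<'E'
import numpy as np,cv2,pickle
from scipy.spatial.transform import Rotation as R
def ray(c,uv):
    f=200/np.tan(np.radians(c["fovy"])/2); uv=np.atleast_2d(uv).astype(float)
    d=np.c_[(uv[:,0]-c["cx"])/f,(uv[:,1]-c["cy"])/f,np.ones(len(uv))]
    return np.array(c["xyz"]),R.from_rotvec(c["attitude"]).apply(d)
def plane(c,uv,z):
    o,d=ray(c,uv); return o+d*((z-o[2])/d[:,2])[:,None]
def tri(c1,p1,c2,p2):
    o1,d1=ray(c1,p1);o2,d2=ray(c2,p2);d1=d1[0]/np.linalg.norm(d1);d2=d2[0]/np.linalg.norm(d2)
    A=np.c_[d1,-d2];s=np.linalg.lstsq(A,o2-o1,rcond=None)[0]
    a=o1+s[0]*d1;b=o2+s[1]*d2; return (a+b)/2,np.linalg.norm(a-b)
def blobs(m,amin):
    cs,_=cv2.findContours(m.astype(np.uint8),cv2.RETR_EXTERNAL,cv2.CHAIN_APPROX_NONE)
    return sorted([c for c in cs if cv2.contourArea(c)>=amin],key=cv2.contourArea,reverse=True)
E
python3 - <<'E'
from h import *
d=pickle.load(open("c0.pkl","rb"))
roi={"top":(180,95,475,235),"scene":(120,170,475,305)}
ims=[]
for n,(a,b,e,f) in roi.items():
    im=d[n]["color"]; hsv=cv2.cvtColor(im,cv2.COLOR_RGB2HSV)
    ims.append(cv2.resize(im[b:f,a:e],None,fx=2.1,fy=2.1,interpolation=cv2.INTER_CUBIC))
    roim=np.zeros(im.shape[:2],bool);roim[b:f,a:e]=1
    V=hsv[...,2];S=hsv[...,1]
    for nm,m,am in(("dark",(V<70),60),("white",(V>195)&(S<50),40),("wood",(S>60)&(V>120),30),("panel",(V>95)&(V<200)&(S<40),3000)):
        for c in blobs(m&roim,am):
            (x,y),(w,h),t=cv2.minAreaRect(c); M=cv2.moments(c)
            print(n,nm,"A",cv2.contourArea(c),"cen",np.round([M['m10']/M['m00'],M['m01']/M['m00']],1),"box",cv2.boundingRect(c),"quad",np.round(cv2.boxPoints(((x,y),(w,h),t)),1).tolist())
w=max(i.shape[1] for i in ims)
o=np.vstack([cv2.copyMakeBorder(i,0,0,0,w-i.shape[1],cv2.BORDER_CONSTANT) for i in ims])
cv2.imwrite("pics/crop1.png",o[:,:,::-1]);print(o.shape)
E
```

```text
top dark A 255.0 cen [434.4 130.9] box (425, 123, 20, 18) quad [[425.0, 123.0], [444.0, 123.0], [444.0, 140.0], [425.0, 140.0]]
top dark A 125.5 cen [360.2 135.4] box (353, 125, 18, 17) quad [[353.0, 125.0], [370.0, 125.0], [370.0, 141.0], [353.0, 141.0]]
top white A 1463.5 cen [215.8 201.3] box (189, 176, 54, 52) quad [[188.1999969482422, 205.3000030517578], [207.3000030517578, 174.6999969482422], [243.39999389648438, 197.3000030517578], [224.3000030517578, 227.89999389648438]]
top white A 1458.5 cen [236.6 168.1] box (210, 143, 54, 52) quad [[209.1999969482422, 172.3000030517578], [228.5, 141.3000030517578], [264.20001220703125, 163.60000610351562], [244.89999389648438, 194.60000610351562]]
top white A 1414.5 cen [257.6 134.8] box (231, 110, 54, 51) quad [[230.39999389648438, 138.60000610351562], [249.10000610351562, 108.69999694824219], [284.70001220703125, 130.89999389648438], [266.0, 160.89999389648438]]
top white A 273.0 cen [440.7 193. ] box (432, 180, 22, 33) quad [[425.3999938964844, 208.8000030517578], [435.8999938964844, 177.3000030517578], [454.20001220703125, 183.3999938
[... 2386 characters left out ...]
 [472.79998779296875, 204.10000610351562], [398.1000061035156, 306.20001220703125]]
scene wood A 234.0 cen [268. 203.] box (256, 189, 25, 24) quad [[255.39999389648438, 205.6999969482422], [269.0, 189.0], [281.3999938964844, 199.10000610351562], [267.79998779296875, 215.8000030517578]]
scene wood A 40.0 cen [273.4 185.2] box (268, 181, 12, 15) quad [[266.1000061035156, 184.3000030517578], [270.1000061035156, 179.39999389648438], [283.0, 190.1999969482422], [279.0, 195.0]]
scene panel A 17988.0 cen [220.2 241.1] box (120, 177, 189, 125) quad [[119.69999694824219, 291.3999938964844], [126.5, 173.10000610351562], [308.1000061035156, 183.5], [301.3999938964844, 301.79998779296875]]
(578, 746, 3)
```

View pics/crop1.png

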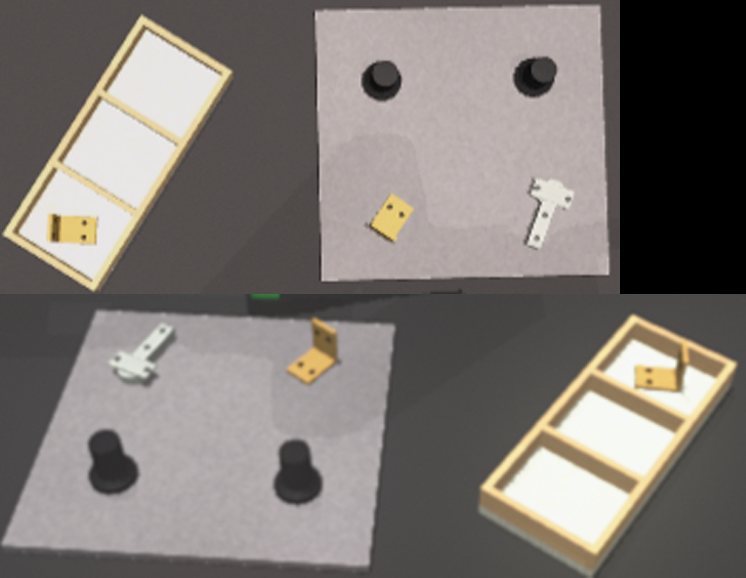

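The crop confirms it. In the top view, a brass bracket sits in the tray's lower-left compartment, and two black legs and one white steel hinge (cup end up, tail pointing down-left) lie on the panel. I'll take the leg nearer the tray, at (362,132) in top and (261,256) in scene. Next come precise measurements.

Run:
```python
from h import *
np.set_printoptions(suppress=True,precision=1)
d=pickle.load(open("c0.pkl","rb"));T,S=d["top"],d["scene"];K=6
def up(n,box):
    x,y,w,h=box;g=d[n]["color"][y:y+h,x:x+w];u=cv2.resize(g,None,fx=K,fy=K,interpolation=cv2.INTER_CUBIC)
    return u,lambda p:(np.asarray(p,float).reshape(-1,2)+.5)/K-.5+[x,y]
def cen(c):
    M=cv2.moments(c);return [M['m10']/M['m00'],M['m01']/M['m00']]
# leg
top={}
for n,b in(("top",(345,115,34,36)),("scene",(244,232,36,44))):
    u,f=up(n,b);g=cv2.cvtColor(u,cv2.COLOR_RGB2GRAY)
    c=blobs(g<85,500)[0]
    p=f(c); print(n,"leg bbox",p.min(0),p.max(0))
    m=np.zeros_like(g);cv2.drawContours(m,[c],-1,1,-1);m=cv2.erode(m,np.ones((7,7)))
    v=g[m>0];t,_=cv2.threshold(v.reshape(-1,1),0,255,cv2.THRESH_OTSU);print(" otsu",t,np.percentile(v,[5,50,95]))
    k=blobs((g>t)&(m>0),200)[0]; top[n]=f([cen(k)])[0];print(" topdisc",top[n],f(k).min(0),f(k).max(0))
    if n=="top":
        (x,y),r=cv2.minEnclosingCircle(plane(T,p,20)[:,:2].astype(np.float32));print(" foot",x,y,r)
        (x,y),r=cv2.minEnclosingCircle(plane(T,f(k),68)[:,:2].astype(np.float32));print(" disc@68",x,y,r)
        # scene rows: top of col & foot bottom
    else:
        q=p[np.argmax(p[:,1])];print(" foot near edge@12",plane(S,q,12)[0])
        q=p[np.argmin(p[:,1])];print(" disc far edge@68",plane(S,q,68)[0], "col mid",p[p[:,1]<p[:,1].min()+6].mean(0))
print("tri",tri(T,top["top"],S,top["scene"]))
# hinge
H={}
for n,b in(("top",(426,174,34,44)),("scene",(166,178,44,38))):
    u,f=up(n,b);g=cv2.cvtColor(u,cv2.COLOR_RGB2GRAY);c=blobs(g>185,500)[0];H[n]=f(cen(c))[0]
    P=plane(d[n],f(np.argwhere(cv2.drawContours(np.zeros_like(g),[c],-1,1,-1)>0)[:,::-1]),27)[:,:2]
    m=P.mean(0);a=np.linalg.svd((P-m)[::7],full_matrices=False)[2][0]
    if n=="top" and a[0]<0:a=-a
    if n=="scene" and a[0]<0:a=-a
    for it in range(3):
        s=(P-m)@a;e=s.min();nn=np.array([-a[1],a[0]]);t=(P-m)@nn
        B=np.arange(e+8,e+50,4);mid=[];w=[]
        for x in B:
            q=t[abs(s-x)<2];mid.append((q.min()+q.max())/2);w.append(np.ptp(q))
        k=np.polyfit(B,mid,1);a2=a+k[0]*nn;m=m+nn*np.polyval(k,0);a=a2/np.linalg.norm(a2)
    s=(P-m)@a
    print(n,"hinge dir",a,"yaw",np.arctan2(a[1],a[0]),"len",np.ptp(s),"w",np.array(w),"tail",m+a*s.min(),"grasp(-8)",m+a*(s.min()+37),"origin",m+a*(s.min()+45))
print("hinge tri",tri(T,H["top"],S,H["scene"]))
# tray floors and outer corners
for n,b in(("top",(176,96,122,146)),("scene",(340,172,140,136))):
    u,f=up(n,b);h=cv2.cvtColor(u,cv2.COLOR_RGB2HSV)
    c=blobs((h[...,1]>60)&(h[...,2]>110) if n=="top" else (h[...,1]>60)&(h[...,2]>90),5000)[0]
    q=cv2.approxPolyDP(cv2.convexHull(c),18,True);print(n,"outer",f(q).tolist())
    for c in blobs((h[...,1]<50)&(h[...,2]>185),2000):
        q=f(cv2.boxPoints(cv2.minAreaRect(c)));Pz=plane(d[n],q,12)[:,:2];print(" floor",Pz.mean(0),"sides",np.linalg.norm(np.diff(Pz,axis=0),axis=1))
```

```text
top leg bbox [352.1 123.9] [370.4 142.2]
 otsu 50.0 [17. 45. 71.]
 topdisc [362.9 129.9] [357.1 124.4] [369.1 135.2]
 foot 618.197509765625 -97.0959243774414 25.172239303588867
 disc@68 618.0919189453125 -97.53085327148438 15.81148910522461
scene leg bbox [250.4 239.6] [272.4 269.6]
 otsu 52.0 [45. 51. 61.]
 topdisc [259.  253.4] [250.9 240.1] [267.9 268.9]
 foot near edge@12 [641.5 -94.4  12. ]
 disc far edge@68 [606.1 -99.8  68. ] col mid [260.  241.5]
tri (array([621.7, -99.3,  41.4]), np.float64(0.1297627618799664))
top hinge dir [ 0.9 -0.4] yaw -0.3828156151805741 len 88.47861469364142 w [17.6 18.7 19.  19.1 18.6 19.  18.6 18.1 18.2 18.2 19.3] tail [ 406.1 -279.4] grasp(-8) [ 440.4 -293.2] origin [ 447.9 -296.2]
scene hinge dir [ 0.9 -0.4] yaw -0.3846574987174651 len 89.9481095051462 w [17.3 18.  18.6 18.6 18.5 18.5 18.5 18.5 18.4 18.4 18.3] tail [ 405.9 -278.5] grasp(-8) [ 440.2 -292.4] origin [ 447.6 -295.4]
hinge tri (array([ 455. , -298.5,   26.9]), np.float64(0.5161538785281276))
top outer [[247.58333333333331, 101.58333333333333], [290.25, 131.25], [224.08333333333334, 233.41666666666666], [180.91666666666666, 205.58333333333331]]
 floor [447.3 288.2] sides [ 95.7 112.3  95.5]
 floor [534. 232.] sides [ 96.8 111.9  96.7]
 floor [620.5 175.5] sides [ 94.6 112.8  94.5]
scene outer [[421.5833333333333, 179.08333333333334], [470.58333333333337, 204.08333333333334], [400.5833333333333, 300.75], [348.4166666666667, 270.0833333333333], [347.9166666666667, 262.0833333333333]]
 floor [608.4 177.3] sides [ 82.9 120.   78.4]
 floor [520.6 234.2] sides [ 79.9 121.2  75.7]
 floor [445.3 310.4] sides [75.5 74.7 73.1]
 floor [420.2 271.6] sides [74.9 74.2 72.5]
```

>>> step_arm(deltas=[[[-24,-38,0],[0,0,0],0],[[-24,-38,0],[0,0,0],0],[[-24,-38,0],[0,0,0],0],[[-24,-38,0],[0,0,0],0],[[-24,-38,0],[0,0,0],0],[[-24,-38,0],[0,0,0],0],[[-24,-38,0],[0,0,0],0],[[-24,-38,0],[0,0,0],0],[[0,0,20],[0,0,0.15],0],[[0,0,20],[0,0,0.15],0],[[0,0,20],[0,0,0.15],0],[[0,0,20],[0,0,0.15],0],[[0,0,20],[0,0,0.15],0],[[0,0,30],[0,0,0],0],[[0,0,0],[0,0,0],0],[[0,0,0],[0,0,0],0]], force=40)

```text
time_s: 1.7
position: [440.0, -293.1, 115.0]
eef_rot: [1.763, -2.6, -0.003]
ft_force: [-0.2, -0.3, 0.6]
finger_gap: 85.1
```

```bash
cat > go.py <<'E'
import sys,numpy as np
from scipy.spatial.transform import Rotation as R
from cell import bot
# usage: go.py x y z yaw : tool-frame shift and turn (rotvec) from the measured pose to a tool-down target
x,y,z,w=map(float,sys.argv[1:5]);s=bot.state();r=R.from_rotvec(s["eef_rot"])
t=R.from_matrix(np.c_[[np.cos(w),np.sin(w),0],[np.sin(w),-np.cos(w),0],[0,0,-1]])
print("t",s["time_s"],"pos",s["position"].round(1),"F",s["ft_force"].round(1),"gap",round(s["finger_gap"],1),"q6",s["joint_pos"][5].round(2))
print("shift",r.inv().apply(np.array([x,y,z])-s["position"]).round(1),"turn",(r.inv()*t).as_rotvec().round(3))
E
python3 go.py 440.3 -292.8 28 -1.954
python3 - <<'E'
from h import *
d=pickle.load(open("c0.pkl","rb"))
for a,b in(([290.25,131.25],[347.9,262.1]),([224.1,233.4],[421.6,179.1]),([180.9,205.6],[470.6,204.1])):print(tri(d["top"],a,d["scene"],b))
E
```

```text
t 1.7 pos [ 440.  -293.1  115. ] F [-0.2 -0.3  0.6] gap 85.1 q6 1.15
shift [-0.3 -0.3 87. ] turn [0.002 0.001 0.004]
(array([624.09269753,  88.72808866,  31.55895804]), np.float64(0.5865632480165073))
(array([363.62708788, 263.14672485,  41.77938364]), np.float64(2.728624336870272))
(array([437.23489708, 372.71959851,  36.99152197]), np.float64(0.9928413023378969))
```

>>> step_arm(deltas=[[[0,0,25],[0,0,0],0],[[0,0,25],[0,0,0],0],[[0,0,20],[0,0,0],0],[[0,0,10],[0,0,0],0],[[0,0,6],[0,0,0],0],[[0,0,0],[0,0,0],0],[[0,0,0],[0,0,0],0.5],[[0,0,0],[0,0,0],0.8],[[0,0,0],[0,0,0],1],[[0,0,0],[0,0,0],1],[[0,0,0],[0,0,0],1],[[0,0,0],[0,0,0],1],[[0,0,0],[0,0,0],1],[[0,0,0],[0,0,0],1],[[0,0,0],[0,0,0],1]], force=50)

```text
time_s: 3.2
position: [440.5, -293.5, 29.8]
eef_rot: [-1.763, 2.6, -0.001]
ft_force: [-0.1, 0.4, 6.2]
finger_gap: 16.9
```

```bash
python3 go.py 440.3 -292.8 130 -1.954
```

```text
t 3.2 pos [ 440.5 -293.5   29.8] F [-0.1  0.4  6.2] gap 16.9 q6 1.15
shift [  -0.6    0.3 -100.2] turn [-0.001 -0.     0.004]
```

>>> step_arm(deltas=[[[0,0,-10],[0,0,0],1],[[0,0,-20],[0,0,0],1],[[0,0,-30],[0,0,0],1],[[0,0,-30],[0,0,0],1],[[0,0,-20],[0,0,0],1],[[0,0,0],[0,0,0],1],[[0,0,0],[0,0,0],1]])

```text
time_s: 3.9
position: [440.1, -293.2, 139.5]
eef_rot: [-1.763, 2.6, -0.001]
ft_force: [0.4, 0.1, -1.1]
finger_gap: 16.5
```

```bash
python3 go.py 533 230.8 135 -0.575
python3 - <<'E'
from cell import cams
import cv2
c=cams.camera("scene")["color"][60:300,100:420,::-1]
cv2.imwrite("pics/lift.png",cv2.resize(c,None,fx=2,fy=2,interpolation=cv2.INTER_CUBIC))
E
```

```text
t 3.9 pos [ 440.1 -293.2  139.5] F [ 0.4  0.1 -1.1] gap 16.5 q6 1.15
shift [-521.2  107.7    4.3] turn [-0.    -0.    -1.375]
```

View pics/lift.png

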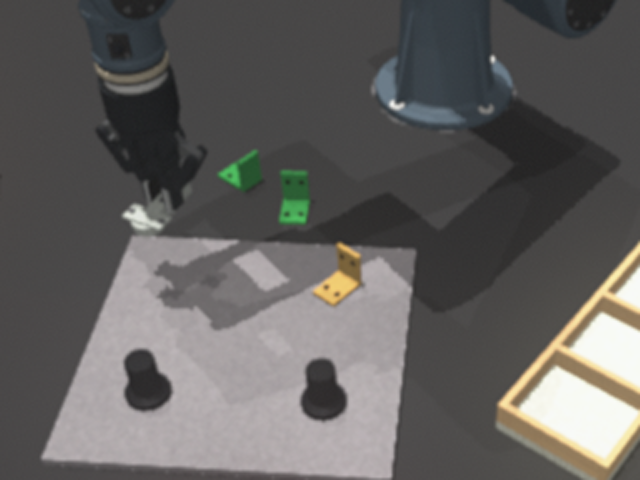

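The picture shows the hinge held level in the jaws at crop (145,215), with the other pieces undisturbed. Now I carry it to the tray.

>>> step_arm(deltas=[[[-16,3.4,0],[0,0,0],1],[[-32,6.8,0],[0,0,0],1],[[-32,6.8,0],[0,0,0],1],[[-32,6.8,0],[0,0,0],1],[[-32,6.8,0],[0,0,0],1],[[-32,6.8,0],[0,0,0],1],[[-32,6.8,0],[0,0,0],1],[[-32,6.8,0],[0,0,0],1],[[-32,6.8,0],[0,0,0],1],[[-32,6.8,0],[0,0,0],1],[[-32,6.8,0],[0,0,0],1],[[-32,6.8,0],[0,0,0],1],[[-32,6.8,0],[0,0,0],1],[[-32,6.8,0],[0,0,0],1],[[-32,6.8,0],[0,0,0],1],[[-32,6.8,0],[0,0,0],1],[[-18,3.6,0],[0,0,0],1],[[0,0,0],[0,0,0],1]])

```text
time_s: 5.75
position: [527.8, 227.5, 137.8]
eef_rot: [1.767, -2.596, -0.002]
ft_force: [0.0, -0.5, -0.5]
finger_gap: 16.2
```

>>> step_arm(deltas=[[[0,0,0],[0,0,-0.1],1],[[0,0,0],[0,0,-0.14],1],[[0,0,0],[0,0,-0.14],1],[[0,0,0],[0,0,-0.14],1],[[0,0,0],[0,0,-0.14],1],[[0,0,0],[0,0,-0.14],1],[[0,0,0],[0,0,-0.14],1],[[0,0,0],[0,0,-0.14],1],[[0,0,0],[0,0,-0.14],1],[[0,0,0],[0,0,-0.1],1],[[0,0,0],[0,0,-0.055],1],[[0,0,0],[0,0,0],1],[[0,0,0],[0,0,0],1]])

```text
time_s: 7.05
position: [528.3, 224.0, 138.6]
eef_rot: [3.011, -0.893, -0.003]
ft_force: [1.6, 0.3, -0.1]
finger_gap: 16.2
```

```bash
python3 go.py 529.2 225 30 -0.575
```

```text
t 7.05 pos [528.3 224.  138.6] F [ 1.6  0.3 -0.1] gap 16.2 q6 0.78
shift [  0.4  -1.6 108.6] turn [ 0.002  0.002 -0.002]
```

Run:
```python
from cell import cams
import cv2,numpy as np
a=cams.camera("scene")["color"][120:310,320:490,::-1];b=cams.camera("top")["color"][60:250,150:320,::-1]
cv2.imwrite("pics/above.png",cv2.resize(np.hstack([a,b]),None,fx=2.35,fy=2.35,interpolation=cv2.INTER_CUBIC))
```

```text
(no output)
```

View pics/above.png

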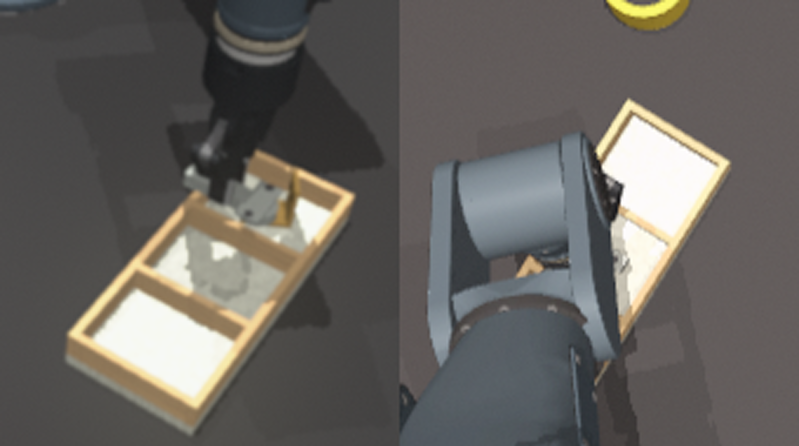

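The hinge is held level and lies along the tray's short side over the middle compartment (left view, 190–270, 175–210). I lower it, open partly and rise.

>>> step_arm(deltas=[[[0.4,-1.6,10],[0,0,0],1],[[0,0,20],[0,0,0],1],[[0,0,20],[0,0,0],1],[[0,0,20],[0,0,0],1],[[0,0,16],[0,0,0],1],[[0,0,10],[0,0,0],1],[[0,0,6],[0,0,0],1],[[0,0,4],[0,0,0],1],[[0,0,2],[0,0,0],1],[[0,0,0],[0,0,0],1],[[0,0,0],[0,0,0],1]])

```text
time_s: 8.25
position: [530.9, 225.7, 31.9]
eef_rot: [-3.012, 0.891, -0.002]
ft_force: [0.5, 0.7, 0.2]
finger_gap: 16.7
```

```bash
python3 go.py 529.2 225 30 -0.575
```

```text
t 8.25 pos [530.9 225.7  31.9] F [0.5 0.7 0.2] gap 16.7 q6 0.78
shift [-1.1  1.5  1.9] turn [-0.001 -0.001 -0.   ]
```

Down 2 mm more, then open partly.

>>> step_arm(deltas=[[[-1,1,1],[0,0,0],1],[[0,0,1],[0,0,0],1],[[0,0,0],[0,0,0],1],[[0,0,0],[0,0,0],0.75],[[0,0,0],[0,0,0],0.6],[[0,0,0],[0,0,0],0.55],[[0,0,0],[0,0,0],0.55],[[0,0,0],[0,0,0],0.55],[[0,0,0],[0,0,0],0.55]])

```text
time_s: 9.15
position: [529.1, 225.3, 29.2]
eef_rot: [3.013, -0.891, -0.0]
ft_force: [0.8, 0.8, 0.5]
finger_gap: 38.0
```

```bash
python3 go.py 618.1 -97.3 150 -0.575
```

```text
t 9.15 pos [529.1 225.3  29.2] F [0.8 0.8 0.5] gap 38.0 q6 0.78
shift [ 250.1  222.3 -120.8] turn [ 0.  0. -0.]
```

>>> step_arm(deltas=[[[0,0,-10],[0,0,0],0.55],[[0,0,-20],[0,0,0],0.55],[[0,0,-45],[0,0,0],0],[[0,0,-45],[0,0,0],0],[[27.8,24.7,0],[0,0,0],0],[[27.8,24.7,0],[0,0,0],0],[[27.8,24.7,0],[0,0,0],0],[[27.8,24.7,0],[0,0,0],0],[[27.8,24.7,0],[0,0,0],0],[[27.8,24.7,0],[0,0,0],0],[[27.8,24.7,0],[0,0,0],0],[[27.8,24.7,0],[0,0,0],0],[[27.7,24.7,0],[0,0,0],0],[[0,0,0],[0,0,0],0],[[0,0,0],[0,0,0],0]])

```text
time_s: 10.65
position: [617.9, -98.1, 149.7]
eef_rot: [-3.011, 0.894, 0.0]
ft_force: [-0.9, 0.3, -0.1]
finger_gap: 85.3
```

```bash
python3 go.py 618.1 -97.3 54 -0.575
python3 - <<'E'
from cell import cams
import cv2,numpy as np
a=cams.camera("scene")["color"][120:310,140:490,::-1];b=cams.camera("top")["color"][90:250,170:320,::-1]
b=cv2.resize(b,(330,352));a=cv2.resize(a,None,fx=1.34,fy=1.34,interpolation=cv2.INTER_CUBIC)
a=cv2.copyMakeBorder(a,0,352-a.shape[0],0,0,cv2.BORDER_CONSTANT)
cv2.imwrite("pics/p6.png",np.hstack([a,b]))
E
```

```text
t 10.65 pos [617.9 -98.1 149.7] F [-0.9  0.3 -0.1] gap 85.3 q6 0.24
shift [-0.3 -0.8 95.7] turn [-0.     0.    -0.002]
```

View pics/p6.png

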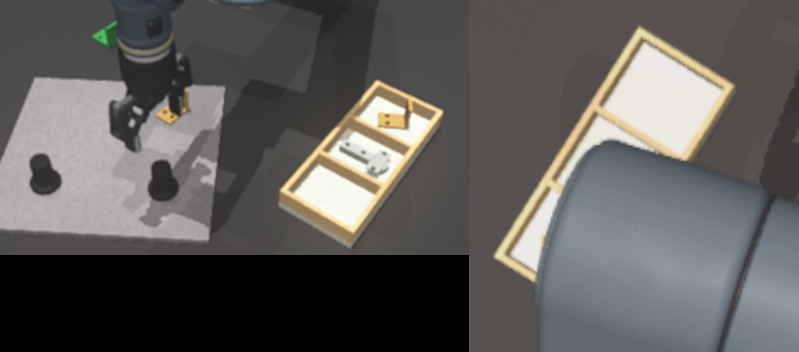

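The hinge lies flat in the middle compartment (left crop 365,155) and the leg stands below the open gripper (163,180). Now I grip the leg.

>>> step_arm(deltas=[[[0,-0.8,25],[0,0,0],0],[[0,0,30],[0,0,0],0],[[0,0,25],[0,0,0],0],[[0,0,12],[0,0,0],0],[[0,0,5],[0,0,0],0],[[0,0,0],[0,0,0],0],[[0,0,0],[0,0,0],0.4],[[0,0,0],[0,0,0],0.6],[[0,0,0],[0,0,0],0.8],[[0,0,0],[0,0,0],0.9],[[0,0,0],[0,0,0],0.9],[[0,0,0],[0,0,0],0.9],[[0,0,0],[0,0,0],0.9]])

```text
time_s: 12.05
position: [619.2, -96.9, 53.3]
eef_rot: [3.013, -0.891, 0.003]
ft_force: [-1.0, -0.5, 6.0]
finger_gap: 29.9
```

```bash
python3 go.py 619.7 174.2 140 -0.575
```

```text
t 12.05 pos [619.2 -96.9  53.3] F [-1.  -0.5  6. ] gap 29.9 q6 0.24
shift [-146.9 -227.8  -86.9] turn [-0.    -0.002 -0.   ]
```

>>> step_arm(deltas=[[[0,0,-10],[0,0,0],0.9],[[0,0,-20],[0,0,0],0.9],[[0,0,-30],[0,0,0],0.9],[[0,0,-27],[0,0,0],0.9],[[-7,-11,0],[0,0,0],0.9],[[-14.5,-22.5,0],[0,0,0],0.9],[[-14.5,-22.5,0],[0,0,0],0.9],[[-14.5,-22.5,0],[0,0,0],0.9],[[-14.5,-22.5,0],[0,0,0],0.9],[[-14.5,-22.5,0],[0,0,0],0.9],[[-14.5,-22.5,0],[0,0,0],0.9],[[-14.5,-22.5,0],[0,0,0],0.9],[[-14.5,-22.5,0],[0,0,0],0.9],[[-14.5,-22.5,0],[0,0,0],0.9],[[-9.4,-14.3,0],[0,0,0],0.9],[[0,0,0],[0,0,0],0.9],[[0,0,0],[0,0,0],0.9]])

```text
time_s: 13.75
position: [618.6, 174.4, 138.7]
eef_rot: [3.012, -0.889, -0.002]
ft_force: [-0.7, -0.5, -0.5]
finger_gap: 29.6
```

```bash
python3 go.py 619.7 174.2 53.5 -0.575
python3 - <<'E'
from cell import cams
import cv2,numpy as np
a=cams.camera("scene")["color"][120:310,240:490,::-1];b=cams.camera("top")["color"][60:250,150:320,::-1]
cv2.imwrite("pics/p7.png",cv2.resize(np.hstack([a,b]),None,fx=1.9,fy=1.9,interpolation=cv2.INTER_CUBIC))
E
```

```text
t 13.75 pos [618.6 174.4 138.7] F [-0.7 -0.5 -0.5] gap 29.6 q6 0.68
shift [ 1.1 -0.6 85.2] turn [0.001 0.001 0.001]
```

View pics/p7.png

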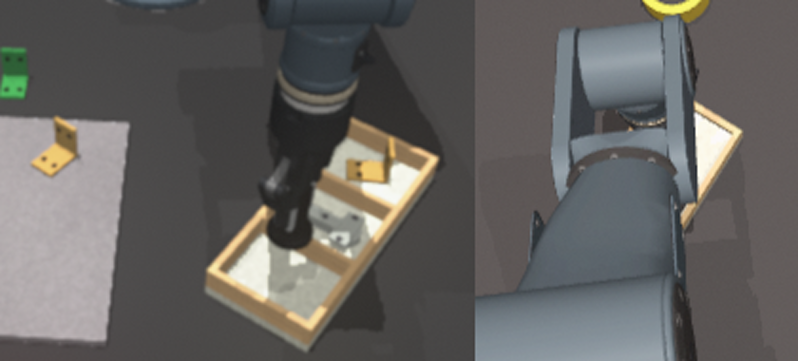

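The leg is held upright in the jaws (left view 290,230) above the far compartment. I lower it, release and retreat.

>>> step_arm(deltas=[[[1,0,10],[0,0,0],0.9],[[0,0,20],[0,0,0],0.9],[[0,0,20],[0,0,0],0.9],[[0,0,15],[0,0,0],0.9],[[0,0,10],[0,0,0],0.9],[[0,0,5],[0,0,0],0.9],[[0,0,3],[0,0,0],0.9],[[0,0,2],[0,0,0],0.9],[[0,0,0],[0,0,0],0.9],[[0,0,0],[0,0,0],0.9]])

```text
time_s: 14.85
position: [620.4, 174.0, 54.9]
eef_rot: [-3.012, 0.89, -0.002]
ft_force: [-0.3, -0.1, -1.2]
finger_gap: 30.4
```

```bash
python3 go.py 619.7 174.2 53 -0.575
```

```text
t 14.85 pos [620.4 174.   54.9] F [-0.3 -0.1 -1.2] gap 30.4 q6 0.68
shift [-0.6  0.2  1.9] turn [-0.001 -0.001  0.   ]
```

>>> step_arm(deltas=[[[0,0,1],[0,0,0],0.9],[[0,0,1],[0,0,0],0.9],[[0,0,0],[0,0,0],0.9],[[0,0,0],[0,0,0],0.6],[[0,0,0],[0,0,0],0.4],[[0,0,0],[0,0,0],0.35],[[0,0,0],[0,0,0],0.35],[[0,0,0],[0,0,0],0.35]])

```text
time_s: 15.65
position: [619.9, 173.9, 52.1]
eef_rot: [3.013, -0.891, -0.0]
ft_force: [0.4, -0.5, -0.1]
finger_gap: 55.4
```

>>> step_arm(deltas=[[[0,0,-10],[0,0,0],0.35],[[0,0,-20],[0,0,0],0.35],[[0,0,-40],[0,0,0],0.35],[[0,0,-40],[0,0,0],0.35],[[0,0,-40],[0,0,0],0.35],[[25,40,0],[0,0,0],0],[[25,40,0],[0,0,0],0],[[25,40,0],[0,0,0],0],[[25,40,0],[0,0,0],0],[[25,40,0],[0,0,0],0],[[25,40,0],[0,0,0],0],[[25,40,0],[0,0,0],0],[[25,40,0],[0,0,0],0],[[0,0,0],[0,0,0],0],[[0,0,0],[0,0,0],0]])

```text
time_s: 17.15
position: [613.4, -204.7, 202.8]
eef_rot: [-3.011, 0.895, -0.0]
ft_force: [-0.0, 0.8, -0.4]
finger_gap: 85.2
```

```bash
python3 go.py 619.7 174.2 53 -0.575
python3 - <<'E'
from cell import cams
from h import *
np.set_printoptions(suppress=True,precision=1)
d={n:cams.camera(n) for n in("scene","top")};pickle.dump(d,open("c1.pkl","wb"))
a=d["scene"]["color"][170:310,120:480,::-1];b=d["top"]["color"][95:240,175:325,::-1]
a=cv2.resize(a,(540,210));b=cv2.resize(b,(250,242));a=cv2.copyMakeBorder(a,0,32,0,0,cv2.BORDER_CONSTANT)
cv2.imwrite("pics/p8.png",np.hstack([a,b]))
# leg & spares, scene view before/after
o=pickle.load(open("c0.pkl","rb"))
for k,D in(("before",o),("after",d)):
    g=D["scene"]["color"];h=cv2.cvtColor(g,cv2.COLOR_RGB2HSV)
    for nm,m,(x,y,w,hh) in(("spare leg",h[...,2]<75,(155,228,36,44)),("spare bracket",h[...,1]>80,(250,176,36,44))):
        c=blobs(m[y:y+hh,x:x+w],30);
        if c: print(k,nm,cv2.contourArea(c[0]),[c[0].reshape(-1,2).mean(0)+[x,y]])
E
```

```text
t 17.15 pos [ 613.4 -204.7  202.8] F [-0.   0.8 -0.4] gap 85.2 q6 0.08
shift [-201.8 -320.8  149.9] turn [-0.    -0.    -0.003]
before spare leg 438.5 [array([171.9, 250.6])]
before spare bracket 339.0 [array([270.3, 197. ])]
after spare leg 435.5 [array([171.9, 250.6])]
after spare bracket 347.0 [array([270. , 197.2])]
```

View pics/p8.png

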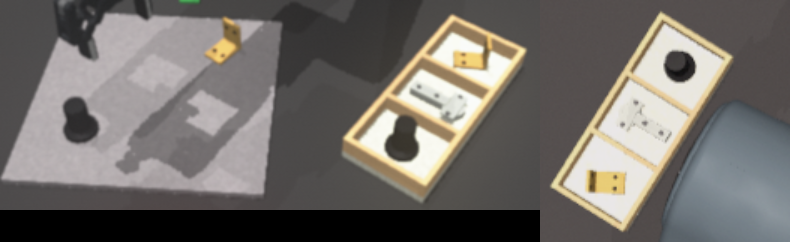

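The picture shows the leg upright in the far compartment (top crop 680,66), the hinge flat in the middle one (645,120) and the bracket in the third (606,182). The spares haven't moved and the gripper is clear of everything.

```bash
python3 -c "
from cell import ticket
print(ticket.hand_in())"
```

```text
the job is handed in; nothing more can be done
None
```

The kit is complete and handed in at about 17 s of the 58 s allowed. The tray already held a bracket, so I moved the hinge into the middle compartment and the leg nearer the tray into the far end compartment.

- **Final check:** the last pictures from both cameras show one piece in each compartment, with the leg upright and the hinge flat. The gripper was empty and raised about 200 mm, touching nothing.
- **Spares:** the spare leg and spare bracket are within 0.4 px of their starting positions in the scene view.
- **Discrepancies:** the finger gap read 1–2 mm under the nominal widths (about 16.5 against 18 mm for the hinge, 30 against 32 mm for the leg). I measured the tray rim at 32–42 mm high from two views, against 40 mm in the text. A rough estimate of the leg's top height, from one edge in the scene view, came out up to 4 mm low. My automatic two-view leg-top match failed in the scene view, because it picked out most of the leg rather than its top, so I did not use it. None of these affected the grasps or placements.

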